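# Slide the long tube rack past the post into its parking bay

## Robot

A 7-joint arm with a two-finger parallel gripper is mounted at the origin on the work surface. World frame = base frame: x ahead of the robot, y to its left, z up, the work surface at z = 0. Lengths are in m, angles in rad, forces in N, time in s.
With the tool pointing down it reaches from about 0.425 to 1.025 m from the base axis. Payload 9.4 kg.
Tool frame: the origin (TCP) lies at the very end of the fingers, on their centre line; the grasp point (between the pads) lies 19 mm behind it; z points along the fingers, y is the direction in which the jaws open and shut (so a half turn about z gives the same grasp; the last joint's range is limited). The gripper opens to 85 mm and grips with 20 to 120 N. Pads are 22 mm wide; open, the fingers measure 114 mm over their backs; the gripper's body (76 mm by 85 mm) begins 54 mm behind the grasp point. The pads swing forward as they close: fully open they stand 13 mm farther back than shut.
Start: joints at [-1.258, 0.599, -0.003, 1.599, 0.002, 0.943, -0.08], TCP at [0.276, 0.671, 0.231] pointing down, gripper open.
Joint ranges: [-2.57, 2.57], [-0.35, 1.97], [-1.29, 1.29], [0.11, 2.56], [-1.05, 4.19], [0.11, 1.86], [-2.63, 2.63]. Speed limits (rad/s): [2.22, 2.22, 3.01, 3.01, 3.14, 3.14, 3.14].

## Interface

Orientations are given as a rotation vector (axis times angle).
In Python, from cell import status, eyes, arm gives the robot as it stands. The module is installed in compiled form; this text tells all that it offers.
- The arm moves only by the tool send_rows, never from a script. Its argument "motion" is text: rows parted by semicolons, each of 7 numbers parted by spaces: the turn, a rotation vector about the tool's x, y, z in units of 6 degrees (1.0 is 6 degrees), then the shift along the tool's x, y, z in units of 25 mm (1.0 is 25 mm), then the gripper command: -1 is fully open, 1 is shut, values between are in proportion. In form: wx wy wz x y z gripper; .... A call has 1 to 10 rows; each row shifts and turns the pose as measured when the row begins, along the tool's axes as they then stand; what a row does not reach is not made up. A row lasts 1/10 s, in which the tool goes at most 50 mm and 8.59 degrees, less where a joint would pass 70% of its speed; a pose out of reach is approached as far as the arm can. A call is refused whole if a number of a shift passes 1 or a number of a turn 1, either way. A call with a gripper value outside its range is refused whole. The fingers move at their own pace and stop on an object; the grip force is fixed at half the most. Time passes only in rows, so rows that do not move let the fingers close. It gives the time, the measured TCP pose, the force and the opening at its end, in the units of the state.
- status.read_state(): the state, without advancing time (a new reading comes with each control period).
- eyes.read_camera(name): name is "scene" or "top"; returns the picture (400x640x3 uint8, red, green, blue); there is no depth.
- eyes.get_calibration(name): a dict with "mtx" (3x3 intrinsics, pixels), "k1" (the pictures are not rectified: a ray, as slopes to the right and down, at radius r is drawn at 1 + k1 r^2 times it, then the intrinsics apply), "R" (3x3) and "t" (3): a world point X has camera coordinates R X + t. Camera axes: x right, y down, z forward; pixel columns grow to the right and rows downward; lengths in m; the calibration is good to about 2 mm. A picture is of the moment at which its call begins. get_calibration takes no time and is no camera call.
- arm.hand_in(): hands the job in, once; it reports no verdict.
The state is a dict: "t": time; "qpos": joint angles; "dq": joint speeds; "joint_efforts": joint torques, N m; "ee_pos": TCP position; "ee_rot": TCP orientation; "contact_force": force on the tool from outside, world axes, zero at the start; "ft_torque": the same for the moment, N m; "finger_gap": finger opening in m.
Only numpy, scipy, OpenCV 4.12 (cv2) and the standard library are available. Lean on these libraries where they do the work, as an engineer would, in place of code of your own. Each camera call takes 0.05 s, during which the arm holds its last target.

## Task

Push the long white tube rack with the fingertips into the low dark metal parking bay on the bench, working it in at an angle, one end first and then the other, past the short post that stands in front of the bay. Leave it between the bay's two side walls with its long side flat against the back wall. Keep the rack flat on the worktop (never lift or tip it) and do not shove or knock over the other things.

Things in the scene. Friction and masses are not known exactly. Their poses are not given: they have to be found in the camera images.
- rack: Long white single-row tube rack, loose on the worktop: 220 mm long (its y axis), 40 mm wide (x), block 32 mm high, five short capped tubes fixed in its top (46 mm with them); 0.2 to 0.45 kg, slides freely. Origin: centre of the underside; z up. Its ends are alike: either may go either way. Starts between robot and bay, roughly parallel to the bay.
- rack_end_left (a point): centre of the rack's +y end face, at the underside: 110 mm along y from the rack's origin
- rack_end_right (a point): centre of the rack's -y end face, at the underside: 110 mm along -y from the rack's origin
- bay: Dark metal bracket fixed to the worktop, floorless, open above and to the robot. Back wall along y, 30 mm high; at each end a side wall 10 mm thick, 30 mm high, reaching 60 mm from the back wall towards the robot; 270 mm clear between them. Origin: on worktop, middle of the back wall's face; x away from the robot, z up. The rack's long axis goes along y; fully home its centre is at x = -20 mm.
- post: Short upright dark metal post with a black rubber cap, fixed in the worktop, 24 mm across, 60 mm high. Origin: centre of its foot. About 87 mm in front of the back wall's face (75 mm clear behind it) and 70 mm off the bay's middle, left in some starts, right in others: the rack cannot go straight in, its end on the post's side must go in behind the post first.
- media_bottle: Bystander: closed glass bottle, 72 mm across, 120 mm high, standing behind the bay. Origin: centre of its foot.
- beaker: Bystander: glass beaker, 72 mm across, 95 mm high, standing behind the bay. Origin: centre of its foot.
- dish: Bystander: flat closed dish, 62 mm across, 16 mm high, to the left of the bay. Origin: centre of its underside.
- sample_jar: Bystander: small brown jar with lid, 42 mm across, 55 mm high, to the right of the bay. Origin: centre of its foot.
- tip_box: Bystander: box of pipette tips, 85 x 75 mm, 57 mm high, left of the rack. Origin: centre of its underside.
- green_rack: Bystander: green tube rack, 130 mm (x) by 75 mm (y), 45 mm high, right of the rack. Origin: centre of its underside.
- marker: Bystander: black marker lying on the worktop at the right, 12 mm thick, about 130 mm long. Origin: in the middle of its length, at its underside.

How it is judged:
On the way:
1. the rack, at an angle to the bay, has one end in the bay while the other is still outside (((x of rack_end_left in the frame of bay above -0.072 m and y of rack_end_left in the frame of bay between -0.135 and 0.135 m and x of rack_end_right in the frame of bay below -0.08 m and angle between the y axis of rack and the y axis of bay, either way round above 0.1 rad) or (x of rack_end_right in the frame of bay above -0.072 m and y of rack_end_right in the frame of bay between -0.135 and 0.135 m and x of rack_end_left in the frame of bay below -0.08 m and angle between the y axis of rack and the y axis of bay, either way round above 0.1 rad))), for 0.05 s.
At the end, for the whole second after the job is handed in: The rack lies flat on the worktop, at rest, wholly between the bay's side walls, its long side along the back wall with less than 10 mm of gap at either end (x of rack_end_left in the frame of bay between -0.03 and -0.012 m and y of rack_end_left in the frame of bay between -0.1365 and 0.1365 m and x of rack_end_right in the frame of bay between -0.03 and -0.012 m and y of rack_end_right in the frame of bay between -0.1365 and 0.1365 m and height (world z) of rack below 0.005 m and angle between rack's own z axis and vertical below 0.06 rad and linear speed of rack below 0.01 m/s); the robot touches nothing.
It fails at once if the white rack is lifted or tipped off the worktop (height (world z) of rack above 0.01 m or angle between rack's own z axis and vertical above 0.2 rad).
It fails at once if another thing on the worktop is shoved (more than 30 mm) or knocked over (distance of any of media_bottle, beaker, dish, sample_jar, tip_box, green_rack, marker from where it was at the start of the episode above 0.03 m or angle between any of media_bottle, beaker, dish, sample_jar, tip_box, green_rack's own z axis and vertical above 0.5 rad).
It also fails if it takes over 72 s, if anything falls off the work surface, if the arm or the gripper's body presses on something with over 40 N, if the wrist force passes 120 N, or if a joint passes its speed limit or range.

## Working session

There is one attempt and no reset: what is moved stays moved. The work goes in short steps, Python scripts to look and compute and a tool call to move; the robot and the scene stay as the last step left them, time stands still between calls to the robot, and variables do not carry over. Pictures are saved under pics/ and viewed, and the job is handed in when it is done.

Besides the shell and the picture viewer there is one more tool, called after "Emit:" as name(argument=value, ...), one argument or row to a line, values as JSON. send_rows: Moves the arm, as the interface text tells. Its arguments: {"type":"object","properties":{"motion":{"type":"string"}},"required":["motion"]}

```bash
mkdir -p pics; python3 - <<'E'
from cell import status,eyes
import cv2,numpy as np
s=status.read_state()
for k in s: print(k,np.round(s[k],3))
for n in("scene","top"):
    im=eyes.read_camera(n); cv2.imwrite(f"pics/{n}0.png",im[:,:,::-1]); c=eyes.get_calibration(n); print(n,c)
E
```

```text
t 0.0
qpos [-1.258  0.6   -0.003  1.6    0.002  0.943 -0.08 ]
dq [ 0.     0.001  0.001 -0.001 -0.001 -0.    -0.   ]
joint_efforts [-0.0000e+00 -7.7646e+01  1.5640e+00 -2.5801e+01  1.2000e-02  9.0000e-03
 -0.0000e+00]
ee_pos [0.275 0.67  0.23 ]
ee_rot [-6.080e-01 -3.082e+00  2.000e-03]
contact_force [ 0.447 -0.491  0.306]
ft_torque [-0.02   0.046  0.017]
finger_gap 0.085
scene {'mtx': array([[473.78106348,   0.        , 325.14990244],
       [  0.        , 473.78106348, 198.90587368],
       [  0.        ,   0.        ,   1.        ]]), 'k1': -0.10751025593632534, 'R': array([[-0.57690735,  0.8167411 , -0.01057709],
       [ 0.70723585,  0.49299571, -0.50672742],
       [-0.40865065, -0.29981527, -0.86204144]]), 't': array([ 0.38347715, -0.41009581,  1.588631  ])}
top {'mtx': array([[364.17353395,   0.        , 319.11046372],
       [  0.        , 364.17353395, 199.85637194],
       [  0.        ,   0.        ,   1.        ]]), 'k1': -0.03430203916344474, 'R': array([[ 1.02262338e-03, -9.99778989e-01, -2.09982895e-02],
       [-9.97471051e-01,  4.72464949e-04, -7.10723485e-02],
       [ 7.10665616e-02,  2.10178661e-02, -9.97250116e-01]]), 't': array([-0.03967108,  0.59390588,  1.12704376])}
```

View pics/top0.png

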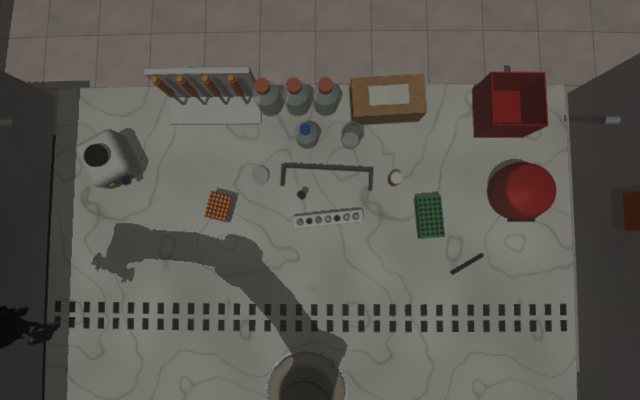

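View pics/scene0.png

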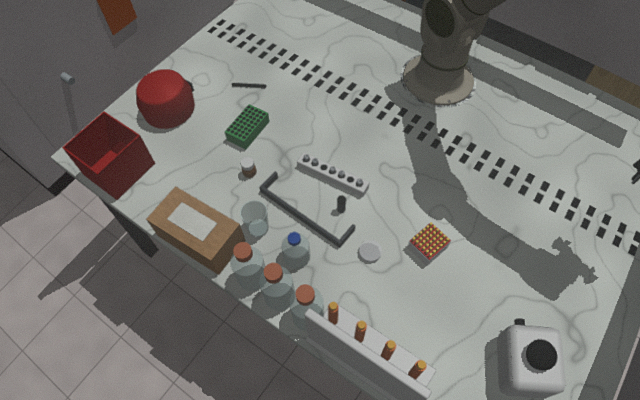

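The top view shows the bay (corners about 283,165 and 372,169), the post on the left at (301,194) and the white rack centred near (328,218). I'll enlarge it to measure.

```bash
python3 - <<'E'
import cv2
im=cv2.imread('pics/top0.png')
cv2.imwrite('pics/z0.png',cv2.resize(im[140:250,240:400],None,fx=5,fy=5,interpolation=cv2.INTER_CUBIC))
im=cv2.imread('pics/scene0.png')
cv2.imwrite('pics/zs0.png',cv2.resize(im[140:260,240:400],None,fx=5,fy=5,interpolation=cv2.INTER_CUBIC))
E
```

```text
(no output)
```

View pics/z0.png

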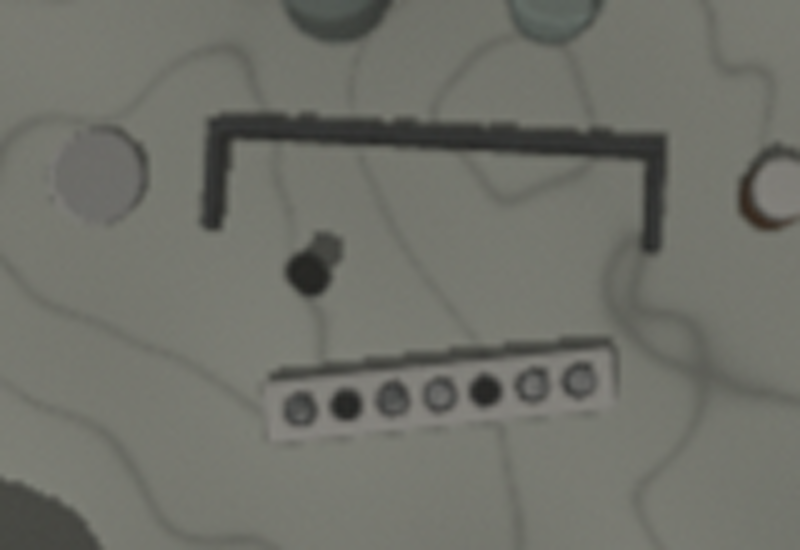

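View pics/zs0.png

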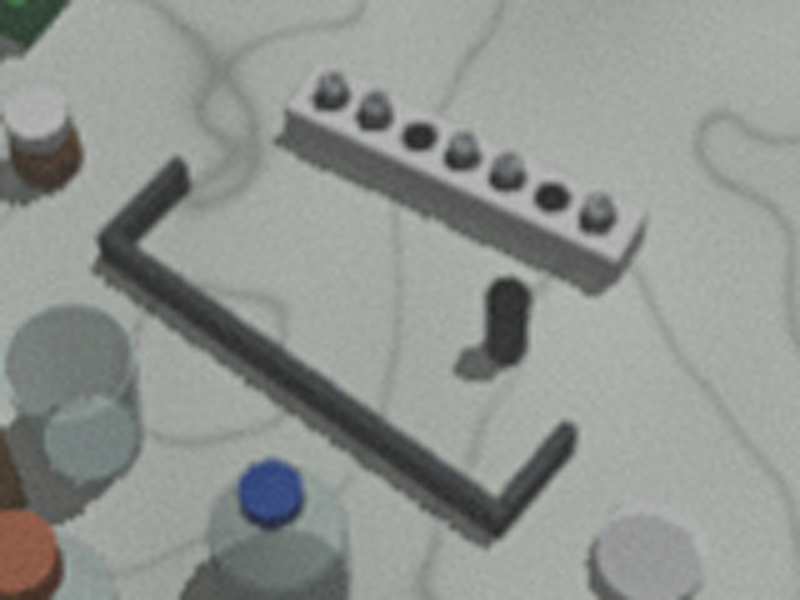

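```bash
cat > h.py <<'E'
import cv2,numpy as np
from cell import status,eyes
def unp(uv,z,n="top"):
    c=eyes.get_calibration(n); p=cv2.undistortPoints(np.array(uv,float).reshape(-1,1,2),c['mtx'],np.array([c['k1'],0,0,0.]))[:,0]
    d=np.c_[p,np.ones(len(p))]@c['R']; o=-c['R'].T@c['t']
    return o+d*((z-o[2])/d[:,2])[:,None]
def proj(P,n="top"):
    c=eyes.get_calibration(n); return cv2.projectPoints(np.array(P,float).reshape(-1,1,3),cv2.Rodrigues(c['R'])[0],c['t'],c['mtx'],np.array([c['k1'],0,0,0.]))[0][:,0]
def zc(uv,x0=240,y0=140,f=5): return [((u+.5)/f-.5+x0,(v+.5)/f-.5+y0) for u,v in uv]
E
python3 - <<'E'
from h import *
np.set_printoptions(precision=4,suppress=True)
top=unp(zc([(230,138),(645,158),(222,228),(645,250),(203,226),(660,250)]),.03)
print("bay top",top)
print("post",unp(zc([(309,272)]),.06))
rt=unp(zc([(270,380),(613,347),(617,408),(270,440)]),.032);print("rack top",rt)
print([np.linalg.norm(rt[i]-rt[(i+1)%4]) for i in range(4)])
sc=unp(zc([(130,242),(492,502),(565,425),(178,160)]),.03,"scene");print("bay scene",sc)
print("post sc",unp(zc([(510,290)]),.06,"scene"))
rs=unp(zc([(283,108),(598,265),(645,217),(322,70)]),.032,"scene");print("rack scene",rs)
print([np.linalg.norm(rs[i]-rs[(i+1)%4]) for i in range(4)])
E
```

```text
bay top [[ 0.6966  0.0661  0.03  ]
 [ 0.6833 -0.1949  0.03  ]
 [ 0.6395  0.0707  0.03  ]
 [ 0.6253 -0.1944  0.03  ]
 [ 0.6408  0.0827  0.03  ]
 [ 0.6253 -0.2037  0.03  ]]
post [[0.6091 0.0137 0.06  ]]
rack top [[ 0.544   0.0397  0.032 ]
 [ 0.5646 -0.1738  0.032 ]
 [ 0.5267 -0.176   0.032 ]
 [ 0.5067  0.0395  0.032 ]]
[np.float64(0.21447561273292187), np.float64(0.037936629256175275), np.float64(0.21641104801947966), np.float64(0.037300436965140876)]
bay scene [[ 0.6892 -0.1886  0.03  ]
 [ 0.7057  0.071   0.03  ]
 [ 0.6454  0.0773  0.03  ]
 [ 0.6299 -0.2008  0.03  ]]
post sc [[0.6074 0.0149 0.06  ]]
rack scene [[ 0.5671 -0.172   0.032 ]
 [ 0.5518  0.0373  0.032 ]
 [ 0.51    0.0418  0.032 ]
 [ 0.5322 -0.1695  0.032 ]]
[np.float64(0.2098081076742033), np.float64(0.042092382755407866), np.float64(0.21242819355068643), np.float64(0.035002651706335104)]
```

```bash
python3 - <<'E'
from h import *
np.set_printoptions(precision=3,suppress=True)
print("green left edge top(.045)",unp([(415,195),(419,237)],.045))
print("tipbox",unp([(236,194),(229,221)],.057))
print("marker",unp([(452,272),(483,255)],.006)," jar",unp([(396,177)],.05)," dish",unp([(260,174)],.016))
E
```

```text
green left edge top(.045) [[ 0.607 -0.335  0.045]
 [ 0.478 -0.345  0.045]]
tipbox [[0.61  0.215 0.057]
 [0.527 0.236 0.057]]
marker [[ 0.367 -0.457  0.006]
 [ 0.42  -0.556  0.006]]  jar [[ 0.662 -0.277  0.05 ]]  dish [[0.677 0.15  0.016]]
```

Emit:
send_rows(
  motion="0 0 -1 0 0 0 1;0 0 -1 0 0 0 1;0 0 -1 0 0 0 1;0 0 -1 0 0 0 1;0 0 -0.62 0 0 0 1;0 0 0 -0.3 -1 0 1;0 0 0 -0.3 -1 0 1;0 0 0 -0.3 -1 0 1;0 0 0 -0.3 -1 0 1;0 0 0 -0.3 -1 0 1",
)

```text
t: 1.1
ee_pos: [0.324, 0.5476, 0.225]
ee_rot: [0.19, -3.13, 0.012]
contact_force: [1.2, 0.0, 0.4]
finger_gap: -0.0001
```

Emit:
send_rows(
  motion="0 0 0.25 -0.3 -1 0 1;0 0 0 -0.3 -1 0 1;0 0 0 -0.3 -1 0 1;0 0 0 -0.3 -1 0 1;0 0 0 -0.3 -1 0 1;0 0 0 -0.3 -1 0 1;0 0 0 -0.3 -1 0 1;0 0 0 -0.3 -1 0 1;0 0 0 -0.3 -1 0 1;0 0 0 -0.3 -1 0 1",
)

```text
t: 2.1
ee_pos: [0.4251, 0.2937, 0.2244]
ee_rot: [0.147, -3.129, 0.02]
contact_force: [0.7, 0.0, 0.5]
finger_gap: 0.0001
```

Emit:
send_rows(
  motion="0 0 0 -0.3 -1 0 1;0 0 0 -0.3 -1 0 1;0 0 0 -0.3 -1 0 1;0 0 0 -0.3 -1 0 1;0 0 0 -0.3 -1 0 1;0 0 0 -0.3 -1 0 1;0 0 0 -0.3 -1 0 1;0 0 0 -0.2 -0.7 0 1;0 0 0 0 0 0 1",
)

```text
t: 3.0
ee_pos: [0.5025, 0.0946, 0.2248]
ee_rot: [0.139, -3.126, 0.024]
contact_force: [-0.4, -0.4, 0.0]
finger_gap: -0.0001
```

Emit:
send_rows(
  motion="0.08 0 0 -0.75 -0.5 1 1;0 0 0 0 0 1 1;0 0 0 0 0 1 1;0 0 0 0 0 1 1;0 0 0 0 0 1 1;0 0 0 0 0 1 1;0 0 0 0 0 1 1;0 0 0 0 0 0.8 1;0 0 0 0 0 0.5 1;0 0 0 0 0 0 1",
)

```text
t: 4.0
ee_pos: [0.5202, 0.0872, 0.0096]
ee_rot: [0.147, -3.128, 0.03]
contact_force: [-0.7, -0.1, 0.2]
finger_gap: -0.0003
```

```bash
cat > snap.py <<'E'
import sys
from h import *
k=sys.argv[1]
for n,(x0,y0) in dict(top=(250,130),scene=(240,120)).items():
    im=eyes.read_camera(n)[:,:,::-1]; cv2.imwrite(f"pics/{n}{k}.png",im)
    cv2.imwrite(f"pics/z{n}{k}.png",cv2.resize(im[y0:y0+120,x0:x0+160],None,fx=5,fy=5,interpolation=cv2.INTER_CUBIC))
s=status.read_state()
for q in("t","ee_pos","ee_rot","contact_force"): print(q,np.round(s[q],4))
E
python3 snap.py 1
```

```text
t 4.1
ee_pos [0.521  0.0871 0.0111]
ee_rot [ 0.1462 -3.1299  0.0291]
contact_force [-1.1786 -0.0476  0.0881]
```

View pics/zscene1.png

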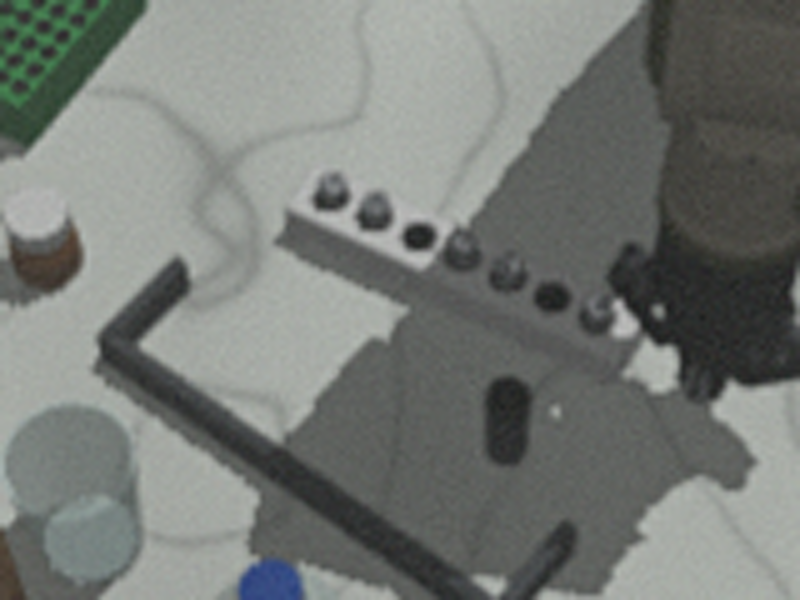

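View pics/ztop1.png

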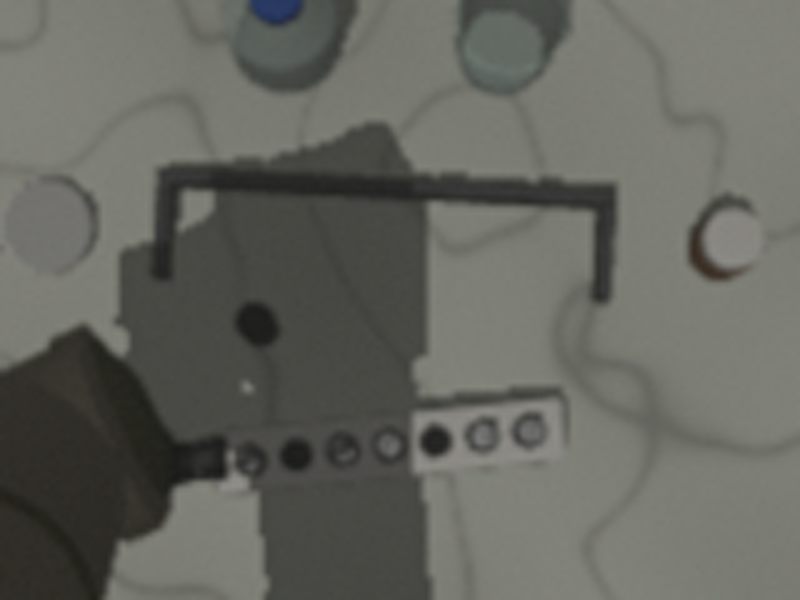

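The fingertip stands beside the rack's left end (top crop 215,460), in line with its axis. I'll push lengthwise to the right.

Emit:
send_rows(
  motion="0 0 0 0 -0.5 0 1;0 0 0 0 -0.5 0 1;0 0 0 0 -0.3 0 1;0 0 0 0 -0.3 0 1;0 0 0 0 -0.3 0 1;0 0 0 0 -0.3 0 1;0 0 0 0 -0.3 0 1;0 0 0 0 -0.3 0 1;0 0 0 0 -0.3 0 1;0 0 0 0 -0.3 0 1",
)

```text
t: 5.1
ee_pos: [0.5314, -0.0045, 0.0164]
ee_rot: [0.145, -3.136, 0.027]
contact_force: [-0.9, 1.0, -0.0]
finger_gap: -0.0001
```

```bash
python3 snap.py 2
```

```text
t 5.2
ee_pos [ 0.5314 -0.0055  0.0164]
ee_rot [ 0.1424 -3.1359  0.0283]
contact_force [ 0.4515 -0.8228 -0.5424]
```

View pics/ztop2.png

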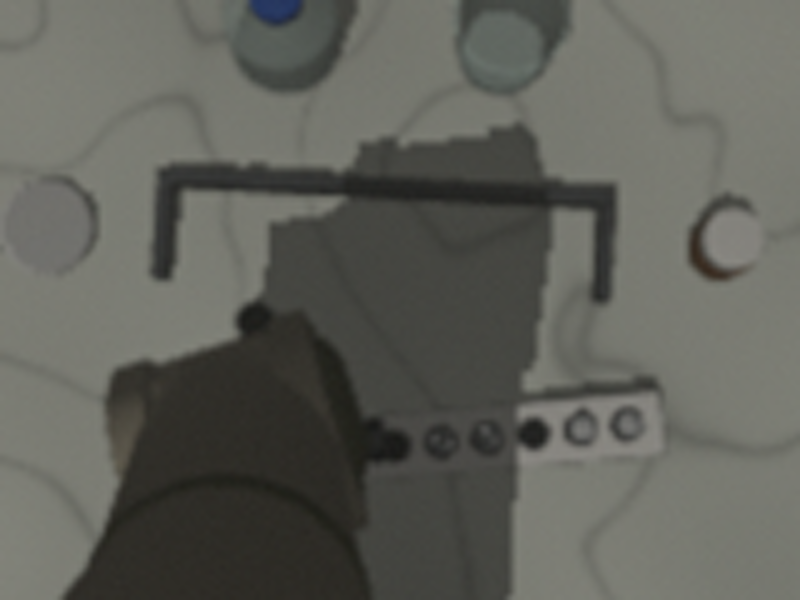

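Emit:
send_rows(
  motion="0 0 0 0 -0.3 0.1 1;0 0 0 0 -0.4 0 1;0 0 0 0 -0.4 0 1;0 0 0 0 -0.2 0 1;0 0 0 0 0.5 0 1;0 0 0 0.3 1 -0.5 1;0 0 0 1 0.4 -1 1;0 0 0 1 0 -1 1;0 0 0 1 0 0 1;0 0 0 0 0 0 1",
)

```text
t: 6.2
ee_pos: [0.4449, 0.006, 0.0774]
ee_rot: [0.145, -3.136, 0.026]
contact_force: [0.6, 0.8, -0.7]
finger_gap: -0.0
```

```bash
python3 snap.py 3
```

```text
t 6.3
ee_pos [0.4488 0.0064 0.0772]
ee_rot [-0.1444  3.137  -0.0248]
contact_force [ 1.321   0.4837 -0.247 ]
```

View pics/ztop3.png

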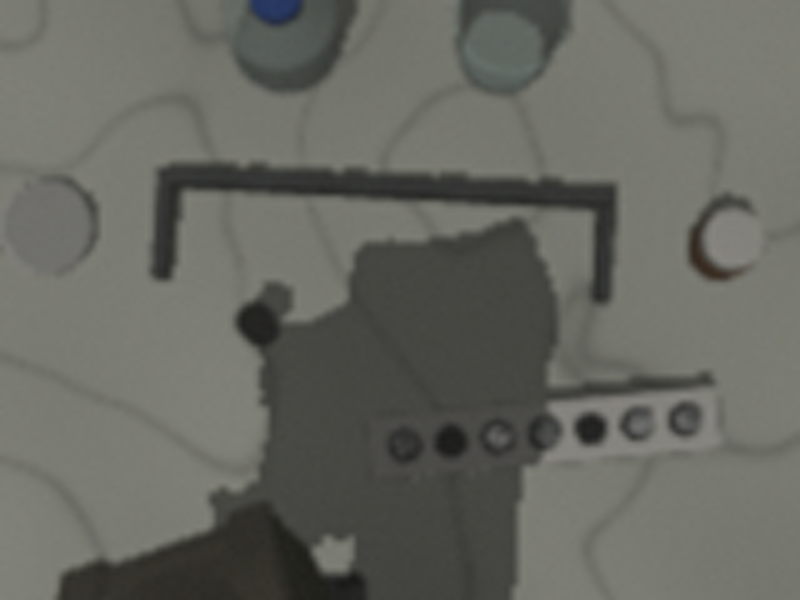

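View pics/zscene3.png

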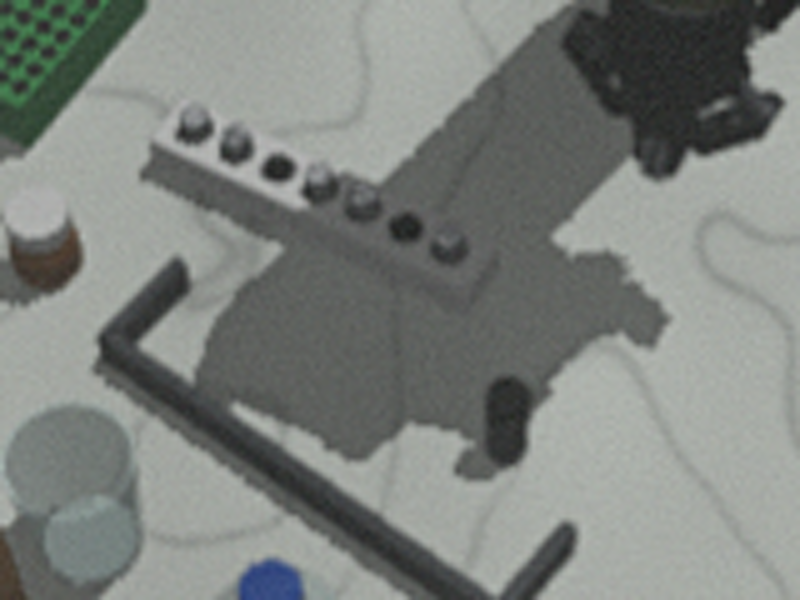

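Emit:
send_rows(
  motion="0 0 0.7 -0.3 -0.85 0 1;0 0 0.7 -0.2 -0.85 0 1;0 0 0 -0.2 -0.85 0 1;0 0 0 -0.3 -0.85 0 1;0 0 0 0 0 0.9 1;0 0 0 0 0 0.9 1;0 0 0 0 0 0.7 1;0 0 0 0 0 0 1",
)

```text
t: 7.1
ee_pos: [0.4869, -0.0801, 0.012]
ee_rot: [0.092, 3.128, -0.022]
contact_force: [0.1, 0.6, 0.5]
finger_gap: 0.0001
```

```bash
python3 - <<'E'
from h import *
np.set_printoptions(precision=4,suppress=True)
print(unp(zc([(370,412),(712,383),(718,445),(375,478)],250,130),.032))
s=status.read_state();print(s['ee_pos'],s['ee_rot'])
E
```

```text
[[ 0.5552 -0.0538  0.032 ]
 [ 0.5732 -0.2664  0.032 ]
 [ 0.5347 -0.2696  0.032 ]
 [ 0.5142 -0.0569  0.032 ]]
[ 0.4869 -0.0801  0.012 ] [ 0.0925  3.1278 -0.0219]
```

Emit:
send_rows(
  motion="0 0 0 -0.5 0.1 0 1;0 0 0 -0.3 0 0 1;0 0 0 -0.4 0 0 1;0 0 0 -0.4 0 0 1;0 0 0 -0.4 0 0 1;0 0 0 -0.4 0 0 1;0 0 0 -0.4 0 0 1;0 0 0 -0.4 0 0 1",
)

```text
t: 7.9
ee_pos: [0.5757, -0.0818, 0.0159]
ee_rot: [0.092, 3.125, -0.022]
contact_force: [-1.8, 1.4, 0.0]
finger_gap: -0.0004
```

```bash
python3 snap.py 4
```

```text
t 8.0
ee_pos [ 0.5769 -0.0818  0.0159]
ee_rot [ 0.0917  3.123  -0.0213]
contact_force [0.1134 0.0774 0.6342]
```

View pics/ztop4.png

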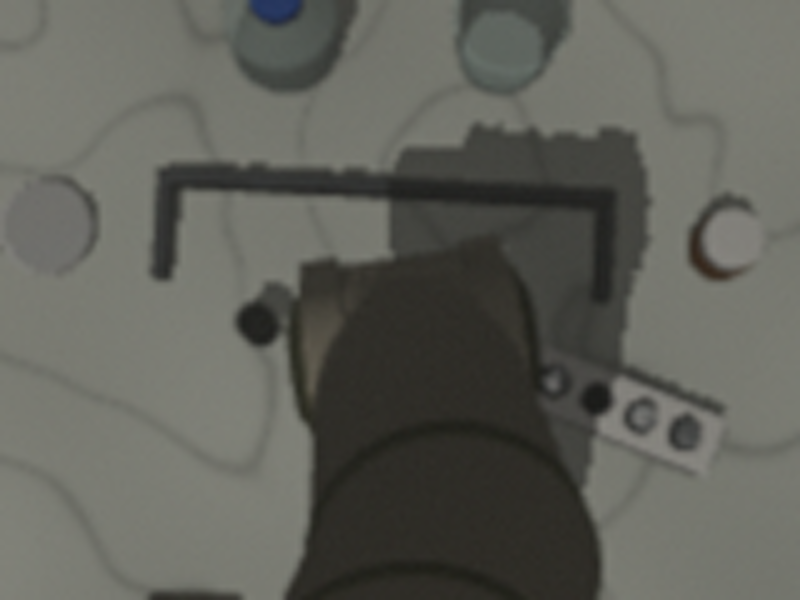

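View pics/zscene4.png

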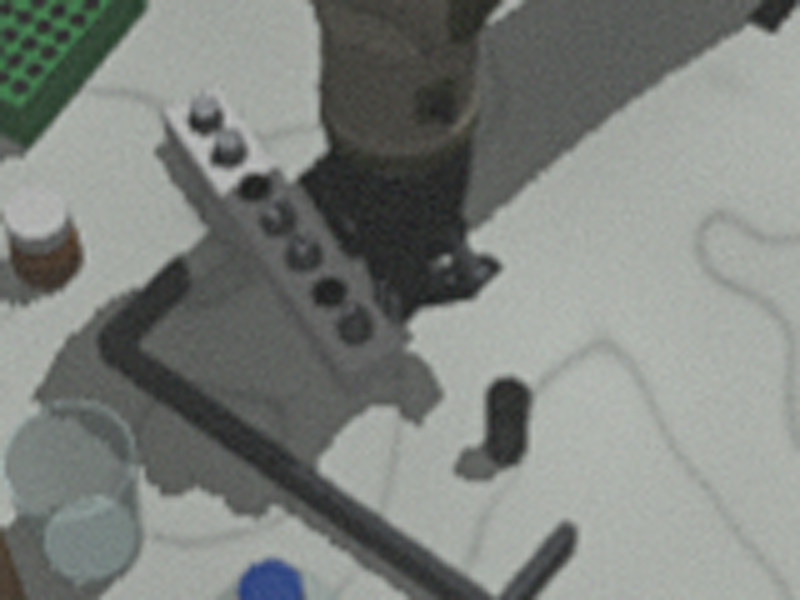

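```bash
cat >> h.py <<'E'
BO=np.array([.692,-.0615]); BX=np.array([.9985,-.0545]); BY=np.array([.0545,.9985])
def bay(P): P=np.atleast_2d(P)[:,:2]-BO; return np.c_[P@BX,P@BY]
E
python3 - <<'E'
from h import *
np.set_printoptions(precision=4,suppress=True)
a=unp(zc([(343,362),(406,328),(208,92),(166,110)],240,120),.032,"scene");print(a,bay(a))
b=unp(zc([(722,412),(700,472)],250,130),.032);print(b,bay(b), "tcp",bay([.577,-.0818]))
E
```

```text
[[ 0.6318 -0.0809  0.032 ]
 [ 0.5934 -0.065   0.032 ]
 [ 0.5248 -0.2607  0.032 ]
 [ 0.5499 -0.2731  0.032 ]] [[-0.059  -0.0227]
 [-0.0983 -0.0089]
 [-0.1561 -0.208 ]
 [-0.1304 -0.219 ]]
[[ 0.5552 -0.2723  0.032 ]
 [ 0.518  -0.2582  0.032 ]] [[-0.1251 -0.218 ]
 [-0.163  -0.2059]] tcp [[-0.1137 -0.0265]]
```

Emit:
send_rows(
  motion="0 0 0 -0.4 0 0.05 1;0 0 0 0 0 0 1;0 0 0 0.8 0 0 1;0 0 0 0.5 0 -1 1;0 0 0 0 0 -1 1;0 0 1 0 -1 -1 1;0 0 1 0 -1 -1 1;0 0 1 0 -1 0 1;0 0 0.5 0 -1 0 1;0 0 0 0 0 0 1",
)

```text
t: 9.0
ee_pos: [0.5289, -0.1779, 0.1183]
ee_rot: [0.676, 3.05, -0.016]
contact_force: [-0.4, 0.0, -0.9]
finger_gap: 0.0002
```

```bash
python3 snap.py 5
```

```text
t 9.1
ee_pos [ 0.5302 -0.1746  0.1179]
ee_rot [ 0.6678  3.0516 -0.013 ]
contact_force [ 0.1983 -0.0028  0.1944]
```

View pics/zscene5.png

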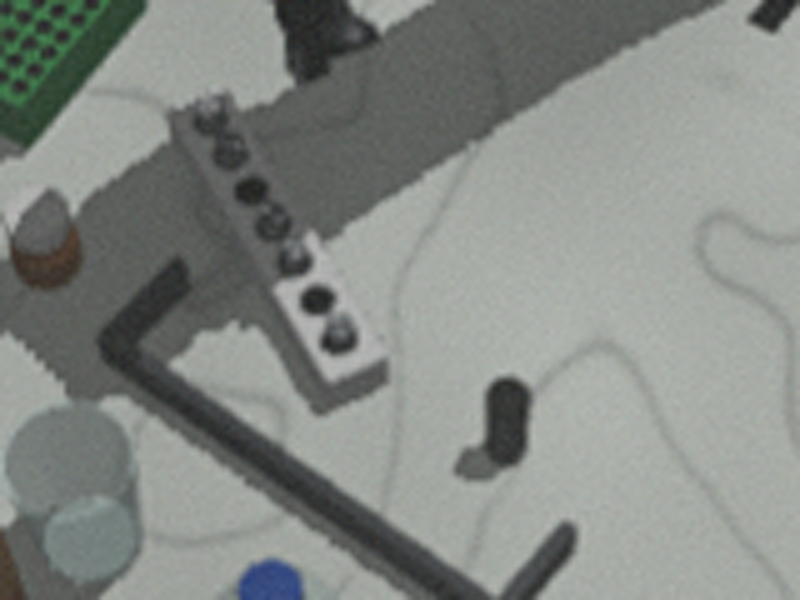

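View pics/ztop5.png

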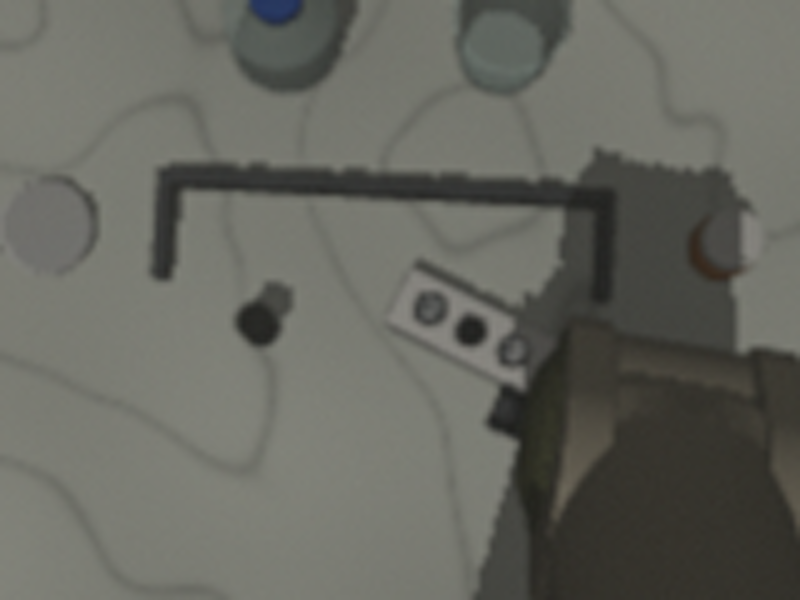

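```bash
python3 - <<'E'
from h import *
np.set_printoptions(precision=4,suppress=True)
a=unp(zc([(330,385),(388,358),(230,94),(172,118)],240,120),.032,"scene");print(a,bay(a))
b=unp(zc([(417,262),(388,322)],250,130),.032);print(b,bay(b))
E
```

```text
[[ 0.6481 -0.078   0.032 ]
 [ 0.6153 -0.0618  0.032 ]
 [ 0.5185 -0.2488  0.032 ]
 [ 0.5526 -0.2664  0.032 ]] [[-0.043  -0.0189]
 [-0.0766 -0.0045]
 [-0.1631 -0.1965]
 [-0.1281 -0.2122]]
[[ 0.6491 -0.0832  0.032 ]
 [ 0.6114 -0.065   0.032 ]] [[-0.0416 -0.024 ]
 [-0.0803 -0.0079]]
```

Emit:
send_rows(
  motion="0 0 0.4 -0.38 -0.91 0 1;0 0 0 -0.38 -0.91 0 1;0 0 0 -0.38 -0.91 0 1;0 0 0 -0.38 -0.91 0 1;0 0 0 -0.38 -0.91 0 1;0 0 0 0 0 0 1",
)

```text
t: 9.7
ee_pos: [0.5259, -0.2923, 0.117]
ee_rot: [0.706, 3.045, -0.005]
contact_force: [-0.7, -0.2, 0.9]
finger_gap: 0.0001
```

```bash
python3 snap.py 6
```

```text
t 9.8
ee_pos [ 0.5264 -0.2887  0.1169]
ee_rot [ 7.0130e-01  3.0467e+00 -1.8000e-03]
contact_force [-0.2834  0.2633  0.3301]
```

View pics/zscene6.png

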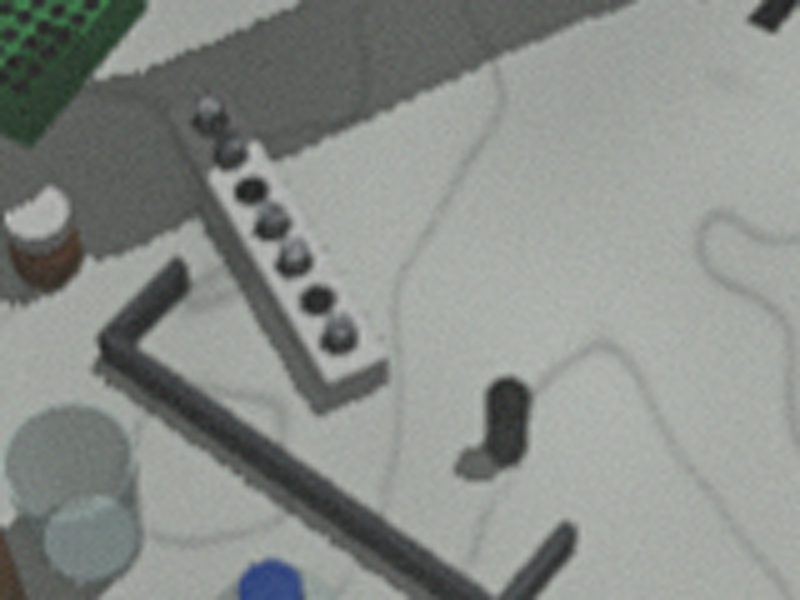

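Emit:
send_rows(
  motion="0 0 0.1 0 -0.45 0 1;0 0 0 0 0 1 1;0 0 0 0 0 1 1;0 0 0 0 0 1 1;0 0 0 0 0 0.8 1;0 0 0 0 0 0.4 1;0 0 0 0 0 0 1",
)

```text
t: 10.5
ee_pos: [0.5251, -0.2936, 0.0093]
ee_rot: [0.703, 3.045, 0.002]
contact_force: [0.2, 0.1, -0.1]
finger_gap: -0.0
```

```bash
python3 snap.py 7
```

```text
t 10.6
ee_pos [ 0.5258 -0.2941  0.0107]
ee_rot [7.0270e-01 3.0427e+00 1.1000e-03]
contact_force [-0.5153  0.2313 -0.4835]
```

View pics/zscene7.png

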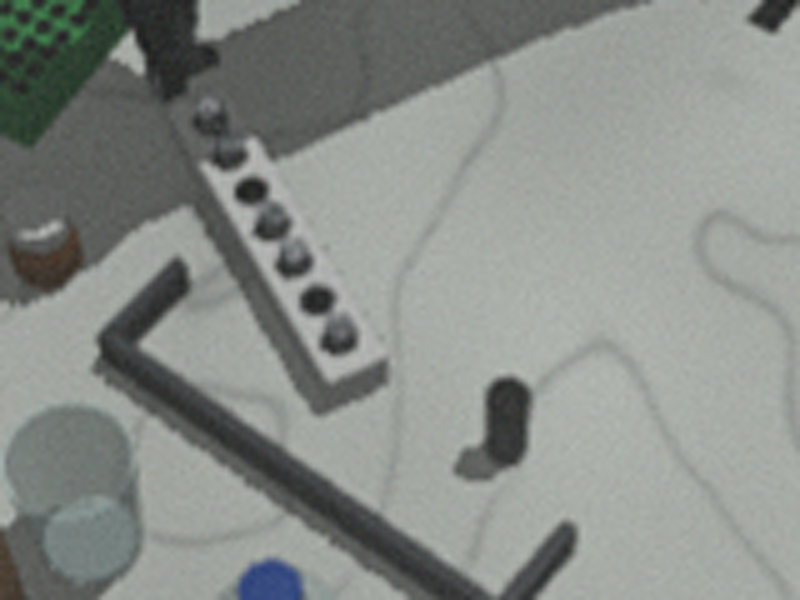

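View pics/ztop7.png

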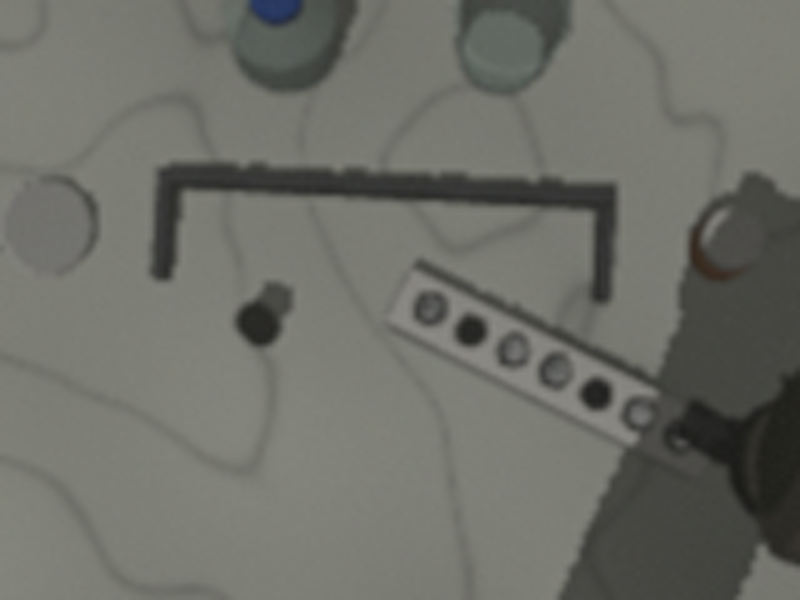

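Emit:
send_rows(
  motion="0 0 0 0.15 0.2 0 1;0 0 0 0.02 0.4 0 1;0 0 0 0.02 0.4 0 1;0 0 0 0.02 0.4 0 1;0 0 0 0.02 0.4 0 1;0 0 0 0.02 0.4 0 1;0 0 0 0.02 0.4 0 1;0 0 0 0.02 0.4 0 1",
)

```text
t: 11.4
ee_pos: [0.5556, -0.2188, 0.0147]
ee_rot: [0.703, 3.038, -0.001]
contact_force: [-0.4, -0.2, -0.1]
finger_gap: -0.0002
```

```bash
python3 snap.py 8
```

```text
t 11.5
ee_pos [ 0.5563 -0.2174  0.0147]
ee_rot [6.991e-01 3.038e+00 8.000e-04]
contact_force [ 0.4372  0.3413 -0.27  ]
```

View pics/ztop8.png

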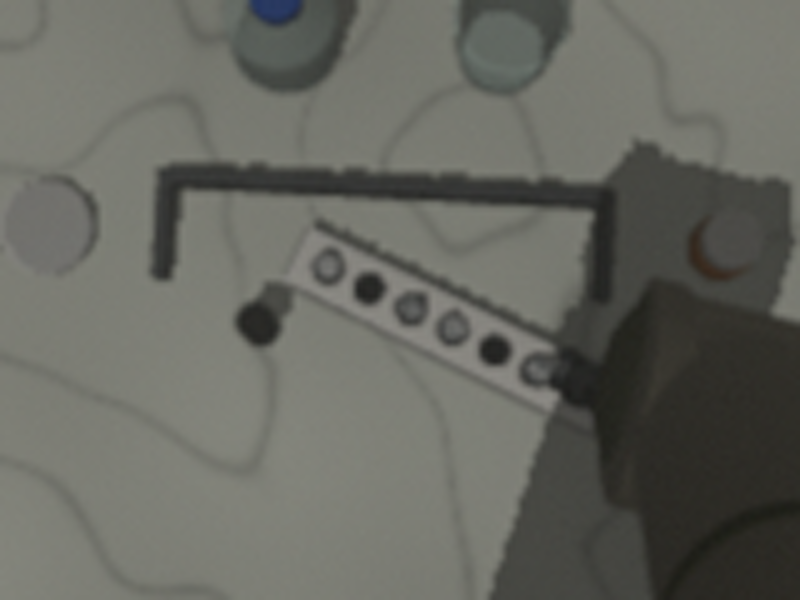

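View pics/zscene8.png

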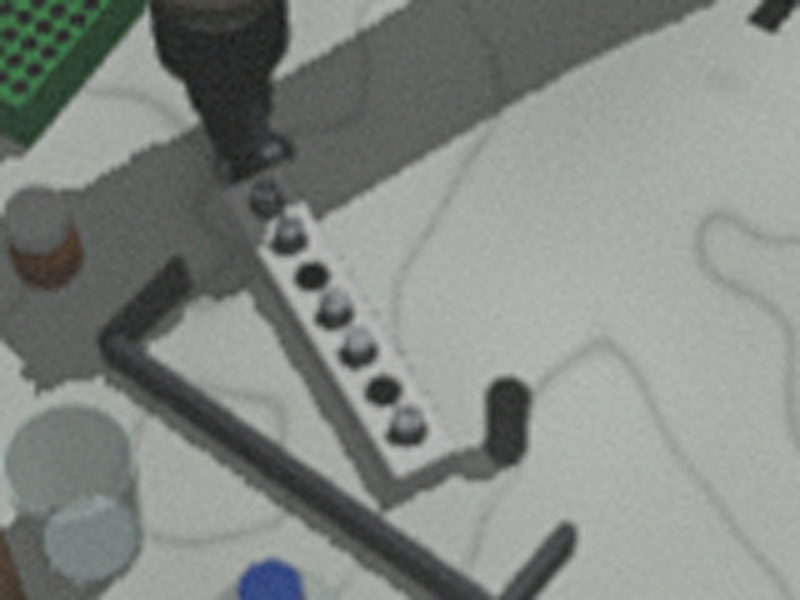

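```bash
python3 - <<'E'
from h import *
np.set_printoptions(precision=4,suppress=True)
b=unp(zc([(318,226),(290,282),(540,408)],250,130),.032);print(bay(b))
t=unp(zc([(328,267),(538,370)],250,130),.046);print("tubes",bay(t))
a=unp(zc([(395,478),(452,445)],240,120),.032,"scene");print(bay(a))
print("post",bay(unp(zc([(258,323)],250,130),.06)),bay(status.read_state()['ee_pos']))
E
```

```text
[[-0.0222  0.0392]
 [-0.0584  0.0547]
 [-0.1288 -0.1051]]
tubes [[-0.0494  0.031 ]
 [-0.1061 -0.1016]]
[[-0.0193  0.0465]
 [-0.0547  0.0583]]
post [[-0.0876  0.0712]] [[-0.127  -0.1631]]
```

Emit:
send_rows(
  motion="0 0 0 0.05 0.4 0 1;0 0 0 0.05 0.4 0 1;0 0 0 0.05 0.4 0 1;0 0 0 0.05 0.4 0 1;0 0 0 0.05 0.3 0 1;0 0 0 0 0 0 1",
)

```text
t: 12.1
ee_pos: [0.5723, -0.1687, 0.0147]
ee_rot: [0.701, 3.038, -0.0]
contact_force: [0.8, -0.4, 0.7]
finger_gap: 0.0001
```

```bash
python3 snap.py 9
```

```text
t 12.2
ee_pos [ 0.572  -0.1699  0.0147]
ee_rot [ 7.0240e-01  3.0375e+00 -1.0000e-03]
contact_force [ 0.6276  0.573  -0.2649]
```

View pics/ztop9.png

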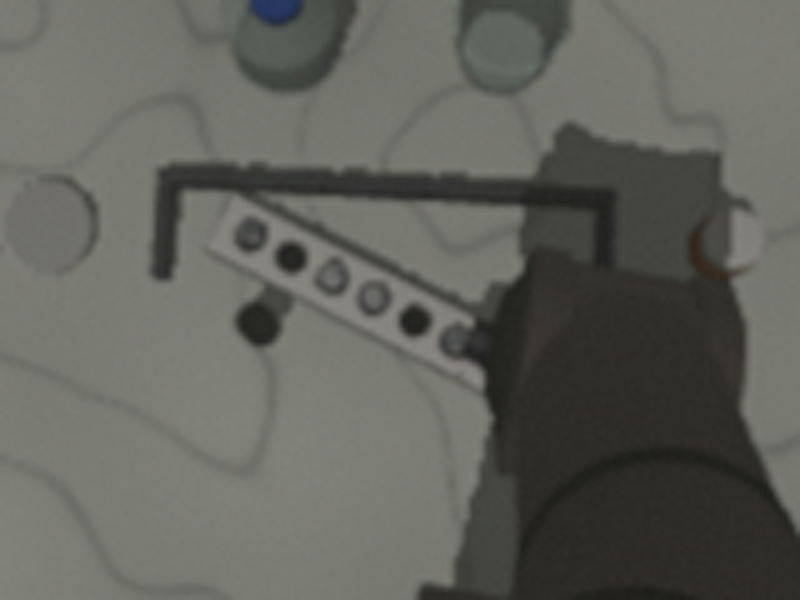

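View pics/zscene9.png

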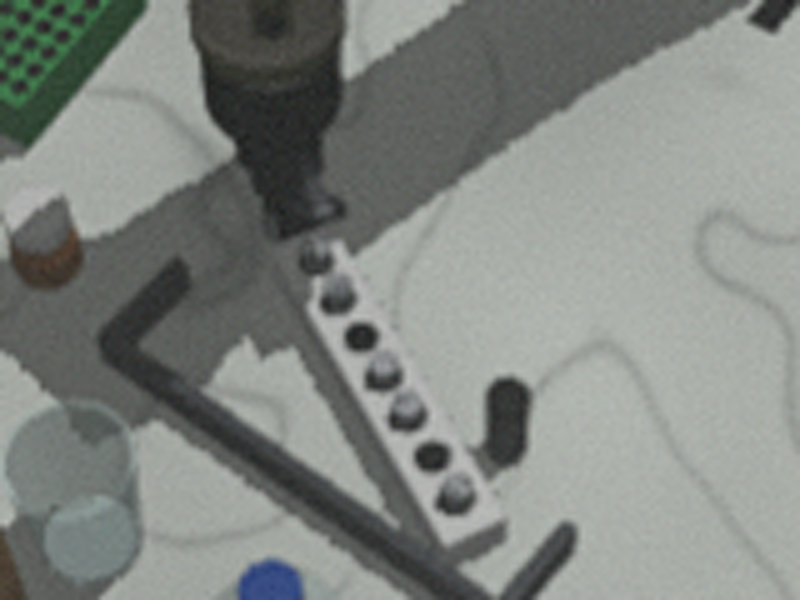

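Emit:
send_rows(
  motion="0 0 0 0.12 0.3 0 1;0 0 0 0.12 0.3 0 1;0 0 0 0 -0.8 0 1;0 0 0 1 -0.4 0 1;0 0 0 1 0 0 1;0 0 -1 1 0 0 1;0 0 -1 0 0 0 1;0 0 -1 0 0 0 1;0 0 -0.8 0 0 0 1;0 0 0 0 0 0 1",
)

```text
t: 13.2
ee_pos: [0.49, -0.1427, 0.0131]
ee_rot: [0.064, 3.116, -0.006]
contact_force: [0.8, 0.7, 0.2]
finger_gap: 0.0003
```

```bash
python3 snap.py 10
```

```text
t 13.3
ee_pos [ 0.4901 -0.1429  0.0131]
ee_rot [ 0.0705  3.1159 -0.0063]
contact_force [ 0.0824 -0.3603 -0.3941]
```

View pics/ztop10.png

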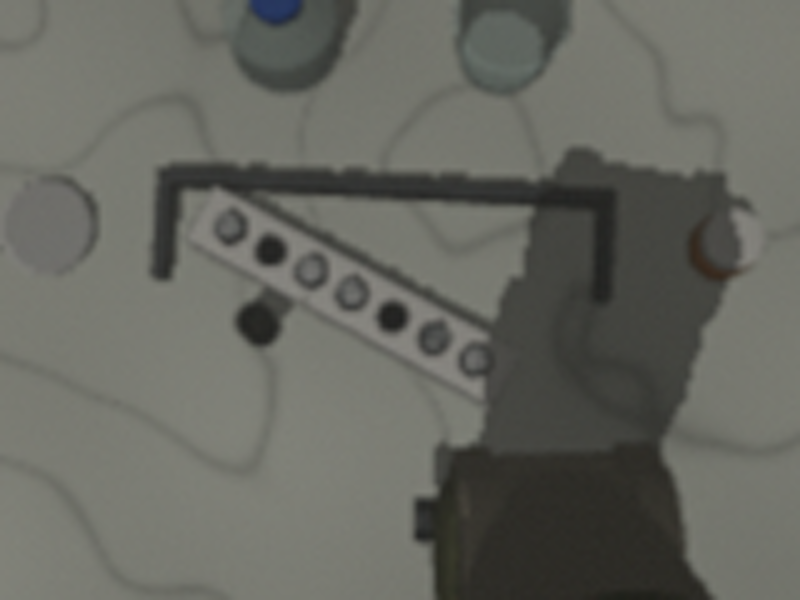

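View pics/zscene10.png

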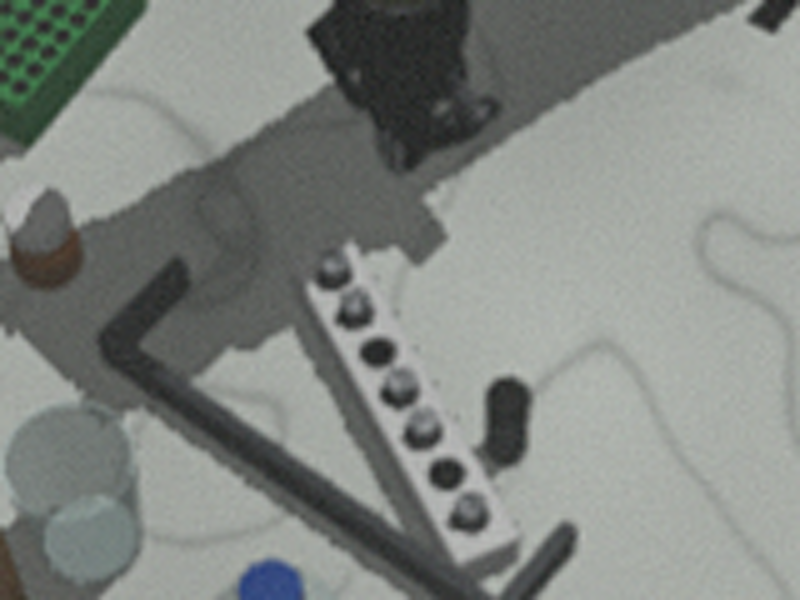

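```bash
python3 - <<'E'
from h import *
np.set_printoptions(precision=4,suppress=True)
b=unp(zc([(218,186),(188,238),(484,402)],250,130),.032);print(bay(b))
t=bay(unp(zc([(230,227),(352,293),(475,360)],250,130),.046));print("tubes",t, t.mean(0))
print("tcp",bay(status.read_state()['ee_pos']))
a=unp(zc([(312,288),(350,242),(518,535),(462,568)],240,120),.032,"scene");print(bay(a))
E
```

```text
[[-0.0002  0.1036]
 [-0.0341  0.1204]
 [-0.1269 -0.0702]]
tubes [[-0.0277  0.0931]
 [-0.0647  0.0152]
 [-0.102  -0.0626]] [-0.0648  0.0152]
tcp [[-0.1972 -0.0922]]
[[-0.0863 -0.0681]
 [-0.1242 -0.071 ]
 [-0.0329  0.1203]
 [ 0.0012  0.1088]]
```

Emit:
send_rows(
  motion="0 0 0 -0.3 0.8 0 1;0 0 0 -0.6 0.7 0 1;0 0 0 -0.8 0 0 1;0 0 0 -0.4 0 0 1;0 0 0 -0.4 0 0 1;0 0 0 -0.4 0 0 1;0 0 0 -0.4 0 0 1;0 0 0 -0.4 0 0 1;0 0 0 -0.4 0 0 1",
)

```text
t: 14.2
ee_pos: [0.5952, -0.1109, 0.0148]
ee_rot: [0.096, 3.121, -0.006]
contact_force: [-0.2, -0.2, 0.7]
finger_gap: -0.0003
```

```bash
python3 snap.py 11
```

```text
t 14.3
ee_pos [ 0.5966 -0.1108  0.0149]
ee_rot [ 0.0958  3.1186 -0.0062]
contact_force [-0.0898  0.984   0.1049]
```

View pics/zscene11.png

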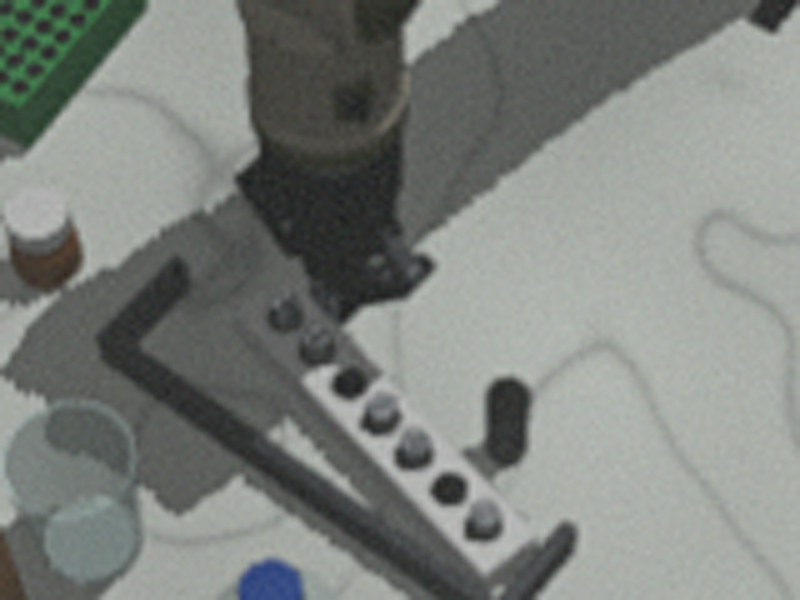

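View pics/ztop11.png

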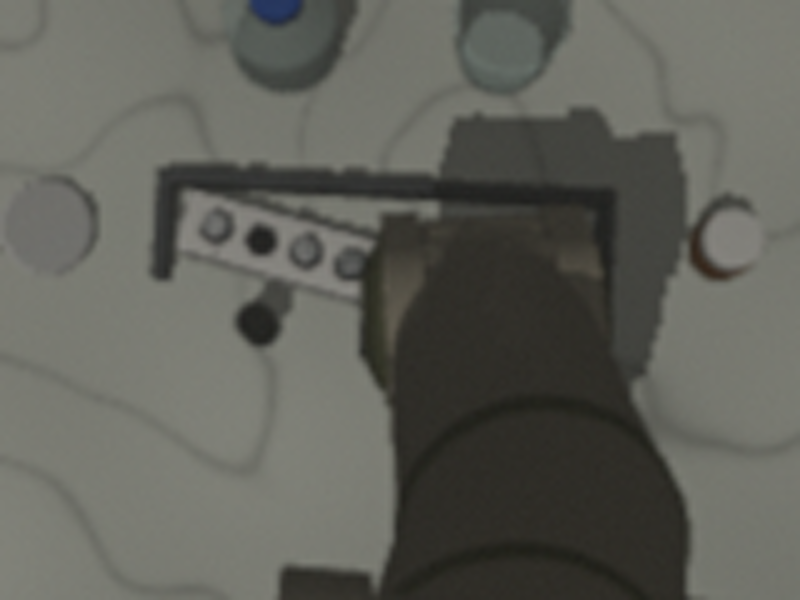

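Emit:
send_rows(
  motion="0 0 0 -0.4 -0.05 0 1;0 0 0 -0.4 -0.05 0 1;0 0 0 -0.4 0 0 1;0 0 0 -0.3 0 0 1;0 0 0 -0.2 0 0 1",
)

```text
t: 14.8
ee_pos: [0.6393, -0.1162, 0.0153]
ee_rot: [0.096, 3.124, -0.006]
contact_force: [-11.2, 3.1, 6.5]
finger_gap: -0.0
```

```bash
python3 snap.py 12
```

```text
t 14.9
ee_pos [ 0.6393 -0.116   0.0153]
ee_rot [ 0.096   3.1235 -0.0055]
contact_force [-4.0191  2.6055  0.2424]
```

View pics/zscene12.png

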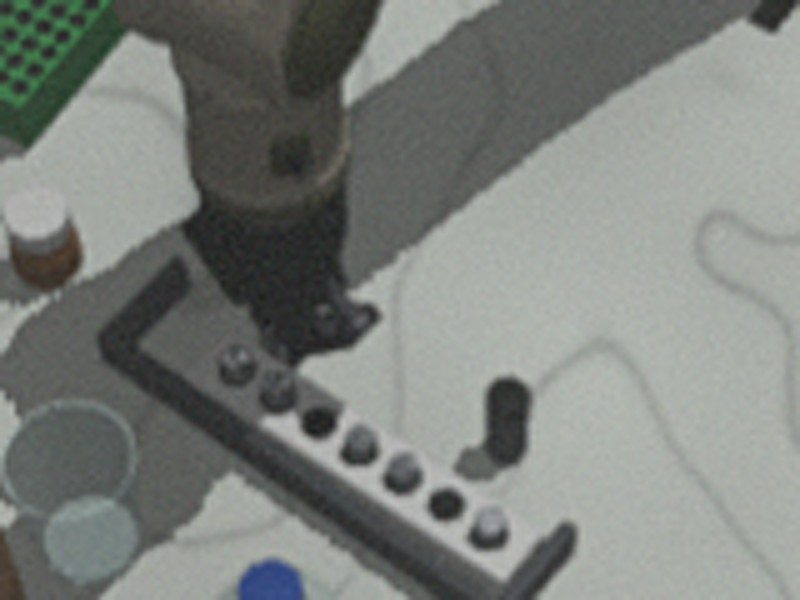

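View pics/ztop12.png

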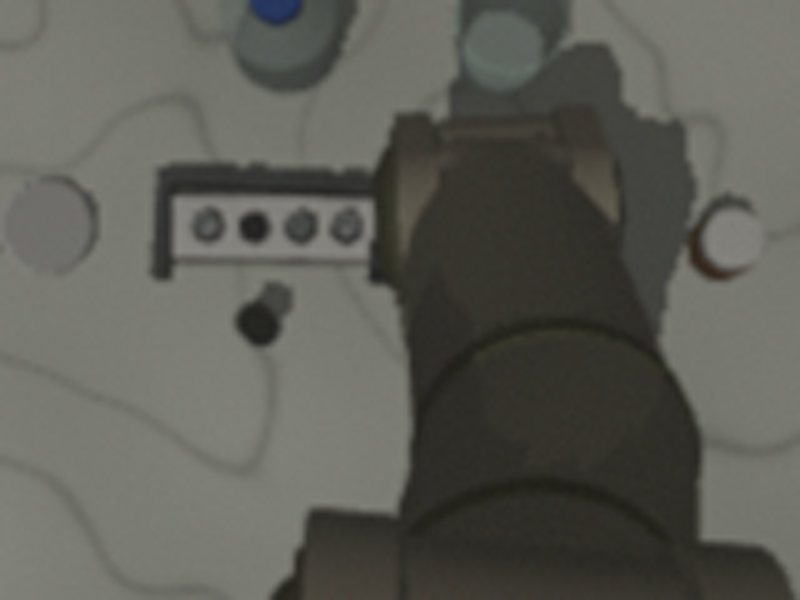

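Emit:
send_rows(
  motion="0 0 0 1 0 0 1;0 0 0 0.2 1 0 1;0 0 0 0 1 0 1;0 0 0 0 1 0 1;0 0 0 0 0.45 0 1;0 0 0 0 0 0 1",
)

```text
t: 15.5
ee_pos: [0.6168, -0.0268, 0.0147]
ee_rot: [0.099, 3.119, -0.007]
contact_force: [-0.1, -0.4, -0.2]
finger_gap: -0.0002
```

```bash
python3 snap.py 13; python3 -c "
from h import *
print(bay(status.read_state()['ee_pos']))"
```

```text
t 15.6
ee_pos [ 0.6166 -0.0288  0.0147]
ee_rot [ 0.1027  3.1192 -0.0077]
contact_force [-0.065  -0.5335  0.5762]
[[-0.0770371   0.02851042]]
```

View pics/zscene13.png

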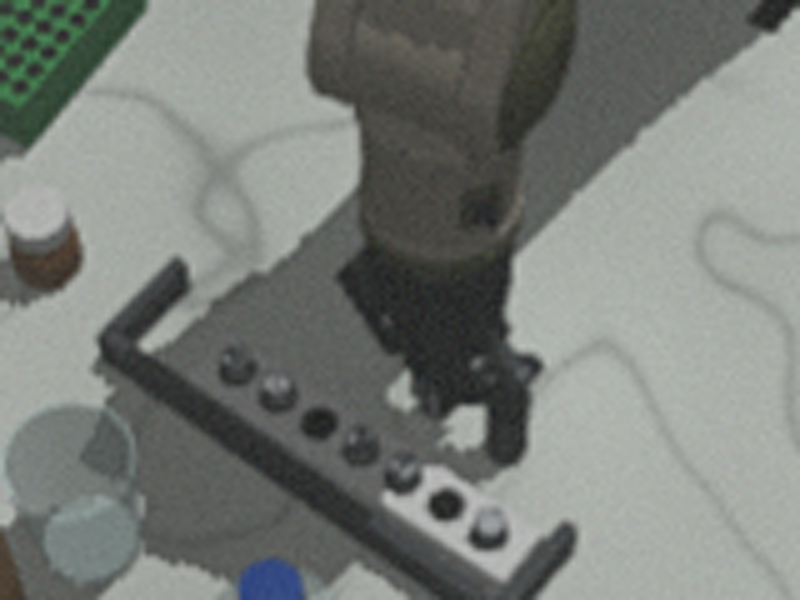

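Emit:
send_rows(
  motion="0 0 0 -0.4 0 0 1;0 0 0 -0.3 0 0 1;0 0 0 -0.3 0 0 1;0 0 0 -0.2 0 0 1;0 0 0 -0.2 0 0 1",
)

```text
t: 16.1
ee_pos: [0.6447, -0.0356, 0.0141]
ee_rot: [0.111, 3.138, -0.011]
contact_force: [-19.9, 4.0, 12.9]
finger_gap: -0.0004
```

Emit:
send_rows(
  motion="0 0 0 -0.2 0 0 1;0 0 0 0.6 0 0 1;0 0 0 1 -0.6 0 1;0 0 0 1 -0.6 -0.5 1;0 0 0 1 -0.5 -1 1;0 0 0 1 0 -1 1;0 0 0 1 0 -1 1;0 0 0 1 0 -1 1;0 0 0 0 0 -1 1;0 0 0 0 0 0 1",
)

```text
t: 17.1
ee_pos: [0.4752, -0.0709, 0.1561]
ee_rot: [-0.121, -3.128, 0.012]
contact_force: [0.9, -0.4, -0.4]
finger_gap: 0.0
```

```bash
python3 snap.py 14
```

```text
t 17.2
ee_pos [ 0.4741 -0.0707  0.1537]
ee_rot [-0.1207 -3.1249  0.0119]
contact_force [-0.2559  0.5044 -0.0007]
```

View pics/ztop14.png

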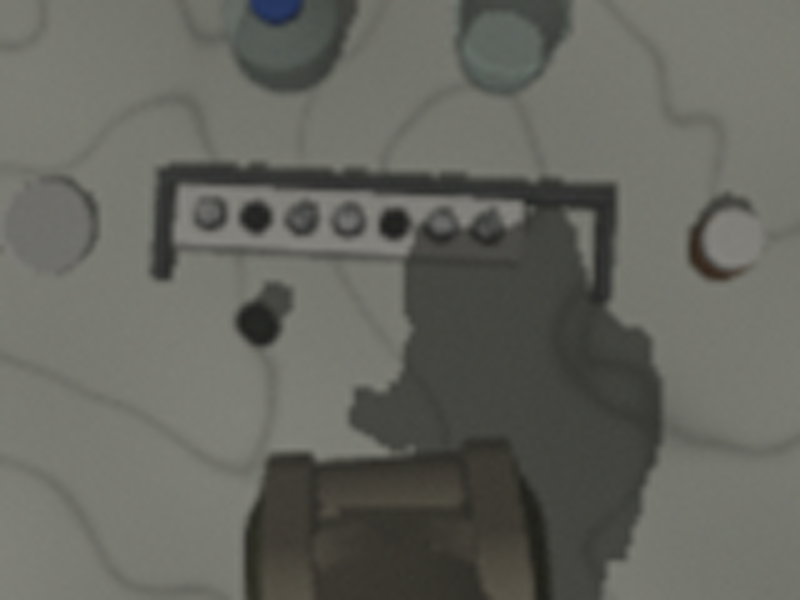

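View pics/zscene14.png

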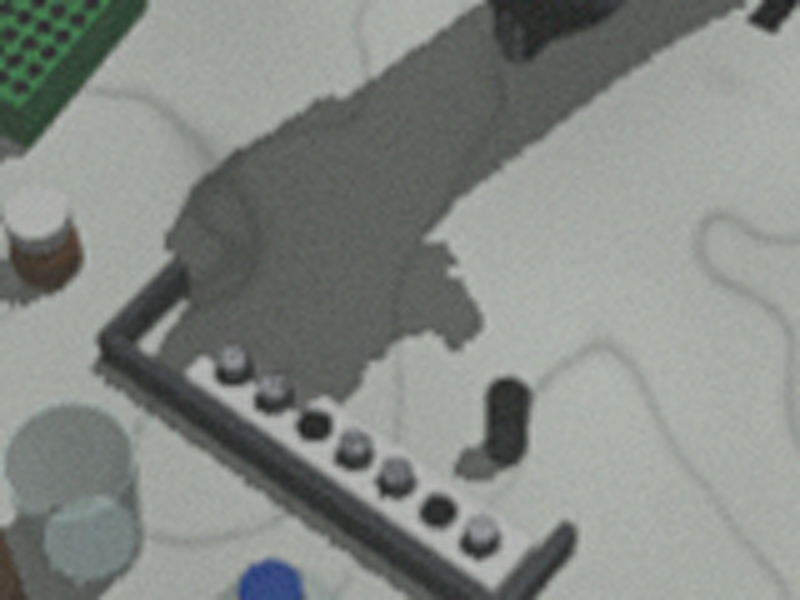

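```bash
python3 - <<'E'
from h import *
np.set_printoptions(precision=4,suppress=True)
t=bay(unp(zc([(210,213),(256,217),(302,218),(349,220),(394,223),(441,226),(487,228)],250,130),.046));print(t, np.polyfit(t[:,1],t[:,0],1))
print("wall",bay(unp(zc([(180,180),(520,197)],250,130),.03)), "near edge",bay(unp(zc([(176,246),(518,264)],250,130),.032)))
t=bay(unp(zc([(480,538),(354,450),(232,362)],240,120),.046,"scene"));print(t)
for z in('0','14'):
  im=cv2.imread(f'pics/top{z}.png'); cv2.imwrite(f'pics/c{z}.png',im[100:300,180:500])
a=np.vstack([cv2.imread('pics/c0.png'),cv2.imread('pics/c14.png')]);cv2.imwrite('pics/cmp.png',cv2.resize(a,None,fx=1.5,fy=1.5))
E
```

```text
[[-0.0196  0.1061]
 [-0.0206  0.0774]
 [-0.0197  0.0488]
 [-0.0194  0.0196]
 [-0.0198 -0.0083]
 [-0.0202 -0.0375]
 [-0.0199 -0.0659]] [ 0.0004 -0.0199]
wall [[ 0.0027  0.128 ]
 [ 0.0031 -0.0864]] near edge [[-0.0395  0.1277]
 [-0.0395 -0.0871]]
[[-0.0132  0.1097]
 [-0.0134  0.0233]
 [-0.0149 -0.0654]]
```

View pics/cmp.png

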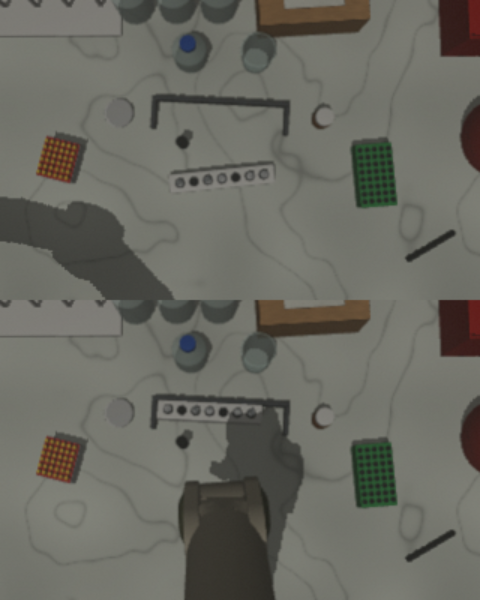

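The rack is flush: the tube line sits at bay x = -0.020 m with zero slope. The bystanders are unmoved and the arm is clear.

```bash
python3 -c "
from cell import arm
print(arm.hand_in())"
```

```text
the job is handed in; nothing more can be done
None
```

The rack is parked in the bay, flat against the back wall, and the job is handed in at about 17 s of the 72 s allowed. No verdict was reported.

With closed fingertips I pushed the rack lengthwise to the right and swung its left end forward. I then pushed it in behind the post from its right end at about 0.4 rad, swung the right end home, and pressed the left side in until it seated at about 20 N.

Last checks:
- **Fit against the back wall (top camera):** the row of tubes lies at bay x = -0.020 m with a slope of 0.0004, so it is flush along its length.
- **Fit between the side walls:** the rack spans about y = -0.09 to +0.13 m. Its left end is close to or touching the left wall, so clearance on that side is small.
- **Disagreement between cameras:** the scene camera put the row at x = -0.013 to -0.015 m. It also read the bay about 7 mm deeper at the start, so I take this as calibration offset; both cameras agree the rack is parallel to the wall.
- **Other things:** no bystander looks moved when the first and last top pictures are compared by eye, and the arm is clear of everything.

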